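Open the watch pressure tester past its safety catch

TASK

The pressure test is over: open the tester so that the watch can be taken out. Pull the clamp lever over and fully down towards the front, raise the lid until the safety catch stops it ajar and let it rest there, then reach in under the front edge of the lid, push the hidden catch back and, holding it back, lift the lid past it and swing it up until it stands fully open. Leave the other things on the bench where they are.

Things in the scene. Friction and masses are not known exactly. Their poses are not given: they have to be found in the camera images.
- tester: Air-pressure tester for watches, fixed on the bench: grey housing 260 mm deep (x), 224 wide (y), deck 70 mm above the bench, low sloping control panel (38 to 68 mm high) along its front 65 mm. Yaw varies. Origin: centre of the footprint, on the bench; +x from the front (panel, robot's side) to the rear (hinge), +y to the left as seen from the front, z up.
- chamber (a point): Centre of the mouth of the round aluminium chamber that holds the watch: 110 mm across, stands on the deck at tester (22, 0), rim 106 mm above the bench, under the lid.
- lever (a joint): Clamp lever, rad: 0 upright and clamped; grows as its ball is pulled to the front and down; 1.35 at its stop, lying out over the panel. Its claw reaches 10 mm over the middle of the lid's front edge and holds the lid shut until it has swung about 0.25. Light to move; past about 0.5 it drops to its stop by itself.
- lever_pivot (a point): The lever's pivot, at tester (-58, 0, 84) mm, axis along the tester's y. From it a steel bar 16 mm wide, 6 thick rises in front of the lid's edge to the ball.
- lever_ball (a point): Centre of the lever's black ball handle, 26 mm across, 93 mm from the pivot axis. Upright it is at tester (-71, 0, 176) mm, 56 mm above the lid's top; at 1.05 rad at about tester (-144, 0, 118) mm.
- lid (a joint): Lid, rad: 0 shut; grows as its front edge rises; 1.57 upright at its stop. Stiff friction hinge at the rear: the lid stays where it is left; 7 to 11 N at the handle lift it. With the lever released it rises to about 0.34 (front edge 50 mm up), where the safety catch stops it.
- lid_hinge (a point): Middle of the lid's hinge axis, at tester (85, 0, 110) mm, axis along the tester's y. Its axes turn with the lid: -x along the lid to the front edge, z the lid's upper normal; shut, they are parallel to the tester's. In this frame the aluminium lid plate spans x -150 to 8, y -85 to 85, z -2 to 10 mm; it has a square window.
- lid_handle (a point): Middle of the bar of the lid's handle: round steel bar 11 mm thick, 84 mm long along y, its centre line 30 mm above the lid's top; at (-115, 0, 40) mm in the lid_hinge frame.
- lid_edge (a point): Lower front edge of the skirt in front of the safety catch, at (-150, -56, -19) mm in the lid_hinge frame. The skirt is 4 mm thick, hangs 17 mm below the plate along the front edge, from 20 to 85 mm on each side of the middle. Shut, it is 21 mm above the deck; with the lid at 0.34, 72 mm above it.
- catch (a joint): Safety catch, rad: 0 at rest; grows as its hanging plate is pushed to the tester's rear; 0.30 at its stop; a spring returns it (2 N to start, 5 N at the stop, at catch_face). Its barb hooks under slot_edge and stops the lid at 0.34. Pushed past 0.12 the barb is clear; kept so while the lid rises past 0.41, it has passed. It rides up with the lid.
- catch_pivot (a point): The catch's pivot, axis along y, under the lid's front right corner (as seen from the front), at (-142, -56, -14.6) mm in the lid_hinge frame. From it hangs a steel hook plate 36 mm wide, 3 mm thick, 82 mm long, through a slot in the deck; hidden behind the skirt while the lid is shut. Over about 10 N on its plate would press the lid shut.
- catch_face (a point): Point on the front face of the catch plate to push with a fingertip, 50 mm below the pivot. With the lid at 0.34 the plate hangs upright and this point is at about tester (-51, -56, 94) mm: 24 mm above the deck, 48 mm below and 12 mm behind lid_edge. A finger reaches it only slanting in from the front under the skirt.
- slot_edge (a point): Middle of the front edge of the slot in the deck that the catch hangs through, at tester (-52, -56, 70) mm, the slot is 34 mm long (x), 44 mm wide. The deck in front of it is flat for 14 mm, then the panel slopes down.
- blower: Bystander: rubber dust blower bulb standing on its base, 66 mm across, 125 mm tall; origin: centre of its underside. Leave alone.
- ring_box: Bystander: round wooden box with lid, 75 mm across, 34 mm tall; origin: centre of its underside. Leave alone.
- loupe: Bystander: black eye loupe standing wide end down, 38 mm across, 32 mm tall; origin: centre of its underside. Leave alone.
- driver_stand: Bystander: round steel stand of small screwdrivers, 90 mm across, 123 mm tall; origin: centre of its underside. Leave alone.
- tweezers: Bystander: steel tweezers lying flat, 135 mm long, 6 mm thick; origin: centre of its underside. Leave alone.
- holder: Bystander: steel and brass movement holder, 100 mm long, 20 mm tall; origin: centre of its underside. Leave alone.
- case_jar: Bystander: glass jar with black cap, 54 mm across, 56 mm tall; origin: centre of its underside. Leave alone.

How it is judged:
On the way, in this order (a step that is already met when the one before it is completed fails the run):
1. the clamp lever is pulled over and down (past 0.9 rad) with the lid still shut (value of joint lever above 0.9 rad and value of joint lid below 0.1 rad), for 0.2 s.
2. the lid is ajar against the safety catch (0.27 to 0.39 rad), the catch at rest (value of joint lid between 0.27 and 0.39 rad and value of joint catch below 0.08 rad), for 0.3 s.
3. the catch is pushed back clear (past 0.14 rad) while the lid is still ajar (below 0.41 rad) (value of joint catch above 0.14 rad and value of joint lid below 0.41 rad).
At the end, for the whole second after the job is handed in: The lid stands open (more than 1.3 rad, 75 degrees, from shut) and at rest, the clamp lever lies down (past 0.9 rad), the catch has sprung back (below 0.08 rad) (value of joint lid above 1.3 rad and not (velocity of joint lid above 0.05 rad/s) and not (velocity of joint lid below -0.05 rad/s) and value of joint lever above 0.9 rad and value of joint catch below 0.08 rad); the robot touches nothing.
It fails at once if a bystander on the bench is moved by more than 30 mm (distance of any of blower, ring_box, loupe, driver_stand, tweezers, holder, case_jar from where it was at the start of the episode above 0.03 m).
It also fails if it takes over 59 s, if anything falls off the work surface, if the arm or the gripper's body presses on something with over 40 N, if the wrist force passes 120 N, or if a joint passes its speed limit or range.

ROBOT

A 6-joint arm with a two-finger parallel gripper is mounted at the origin on the work surface. World frame = base frame: x ahead of the robot, y to its left, z up, the work surface at z = 0. Lengths are in m, angles in rad, forces in N, time in s.
With the tool pointing down it reaches from about 0.325 to 0.775 m from the base axis. Payload 9.3 kg.
Tool frame: the origin (TCP) lies midway between the tips of the shut fingers; the grasp point (between the pads) lies behind it (ctrl.hold_point_z is the z of the grasp point in the tool frame, in m); z points along the fingers, y is the line along which they close (so a half turn about z gives the same grasp; the last joint's range is limited). The gripper opens to 85 mm and grips with 20 to 120 N. Pads are 22 mm wide; open, the fingers measure 114 mm over their backs; the gripper's body (76 mm by 85 mm) begins 54 mm behind the grasp point. The pads swing forward as they close: fully open they stand 13 mm farther back than shut.
Start: joints at [-1.369, 0.259, 0.021, 1.334, 0, 1.418], TCP at [0.191, -0.516, 0.231] pointing down, gripper open.
Joint ranges: [-3.04, 3.04], [-0.91, 1.82], [-1.04, 1.36], [-1.92, 1.95], [-1.52, 1.45], [-3.14, 3.14]. Speed limits (rad/s): [2.22, 2.22, 2.79, 3.14, 3.14, 3.14].

INTERFACE

Orientations are given as a unit quaternion [w, x, y, z].
In Python, from cell import ctrl gives the robot as it stands.
- The arm moves only by the tool shift_gripper, called after "Emit:" as name(argument=value, ...) on one line, values as JSON. Schema: {"type":"object","properties":{"deltas":{"type":"object","properties":{"rows":{"type":"array","items":{"type":"array","items":{"type":"number"},"minItems":6,"maxItems":6},"minItems":1,"maxItems":20}},"additionalProperties":false,"required":["rows"]},"finger_gap":{"type":"number"},"squeeze":{"type":"number"},"only":{"type":"string"},"quiet":{"type":"boolean"},"lines":{"type":"string"}},"required":["deltas"],"additionalProperties":false}. deltas is an object whose key "rows" holds a list of rows, 1 to 20 of them, each of 6 numbers: dx, dy, dz in shares of the most that a row can go, 1 being 50 mm, then a rotation vector rx, ry, rz in units of 0.25 rad; each row shifts and turns the commanded pose from where the row before left it, along the tool's axes as they then stand; what a row does not reach is not made up. A row lasts 1/10 s, in which the tool goes at most 0.05 m and 0.15 rad, less where a joint would pass 70% of its speed; a pose out of reach is approached as far as the arm can. finger_gap is the finger opening in m, set as the call begins (left out keeps the last). The fingers move at their own pace and stop on an object; squeeze is the grip in N (left out, the last holds). Time passes only in rows, so rows that do not move let the fingers close. The tool returns the time, the measured TCP pose, the force, the opening and the grip force at its end. only (a regular expression) keeps the lines of the reply that match it, lines (a string "A,B") keeps lines A to B, and quiet returns only ok. Input that does not fit is refused with a message, and nothing moves.
- ctrl.read_state(): the state, without advancing time (a new reading comes with each control period).
- ctrl.snapshot(name): name is "scene" or "top" or "wrist"; returns a dict with "image" (400x640x3 uint8, red, green, blue), "camera_matrix" (3x3 intrinsics, pixels), "position" and "rotation" of the camera in the world. Camera axes: x right, y down, z forward; pixel columns grow to the right and rows downward; lengths in m; the calibration is good to about 2 mm. A picture is of the moment at which its call begins. There is no depth.
- ctrl.job_done(): hands the job in; it is judged then, once.
The state is a dict: "t": time; "joint_pos": joint angles; "qvel": joint speeds; "effort": joint torques, N m; "tcp_pos": TCP position; "orientation": TCP orientation; "contact_force": force on the tool from outside, world axes, zero at the start; "ft_torque": the same for the moment, N m; "gripper_width": finger opening in m; "grip_force": force on a finger pad.
Only numpy, scipy, OpenCV 4.12 (cv2) and the standard library are available. Lean on these libraries where they do the work, as an engineer would, in place of code of your own. Each camera call takes 0.05 s, during which the arm holds its last target. There are 200 camera calls.

## Working session

There is one attempt and no reset: what is moved stays moved. The work goes in short steps, Python scripts to look and compute and a tool call to move; the robot and the scene stay as the last step left them, time stands still between calls to the robot, and variables do not carry over. Pictures are saved under pics/ and viewed, at most 10 in all, crops included, and the job is handed in when it is done.

```bash
ls; mkdir -p pics; python3 - <<'E'
from cell import ctrl
import cv2,numpy as np
for n in("scene","top"):
    s=ctrl.snapshot(n); cv2.imwrite(f"pics/{n}0.png",s["image"][:,:,::-1]); np.savez(f"pics/{n}0.npz",**s)
    print(n,s["camera_matrix"].round(1).tolist(),s["position"],s["rotation"].round(3).tolist())
st=ctrl.read_state();print(st,ctrl.hold_point_z)
E
```

```text
cell.py
pics
scene [[408.9, 0.0, 326.0], [0.0, 408.9, 194.7], [0.0, 0.0, 1.0]] [ 0.96122156 -0.49641938  0.71647274] [-0.378, 0.865, 0.303, -0.134]
top [[417.7, 0.0, 318.8], [0.0, 417.7, 200.2], [0.0, 0.0, 1.0]] [ 0.37313729 -0.00838059  1.13875671] [-0.077, 0.714, -0.692, 0.072]
{'t': 0.1, 'joint_pos': array([-1.36865005e+00,  2.59119663e-01,  2.08412776e-02,  1.33371637e+00,
       -1.73072255e-05,  1.41818313e+00]), 'qvel': array([ 3.26974705e-05, -9.47090729e-04,  2.49045522e-03, -2.69836231e-04,
        9.89378080e-04, -7.67534766e-04]), 'effort': array([ 4.03472688e-03, -5.56696522e+01,  3.45069981e+01,  1.15270499e-02,
       -4.28850751e-05, -3.45094406e-06]), 'tcp_pos': array([ 0.19098209, -0.51550121,  0.23073688]), 'orientation': array([-5.98815776e-04,  9.84309242e-01,  1.76451006e-01, -2.34898934e-05]), 'contact_force': array([-0.22537198, -1.42825451,  0.44755422]), 'ft_torque': array([-0.01873555, -0.01217763,  0.04642961]), 'grip_force': 0.0, 'gripper_width': 0.08534694791663422} -0.0187
```
Rotation is quaternion [w,x,y,z]? rotation list has 4 numbers → quaternion.

View images.

View pics/top0.png

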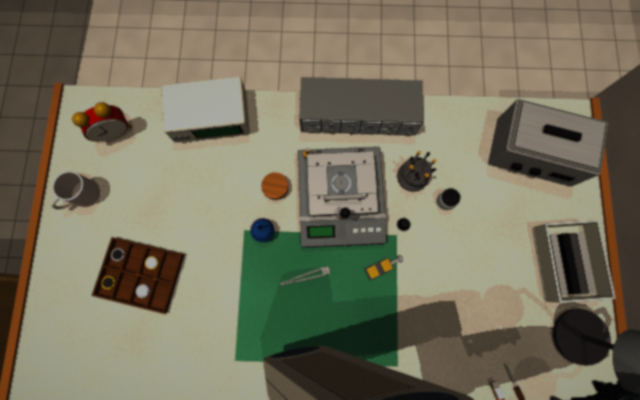

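View pics/scene0.png

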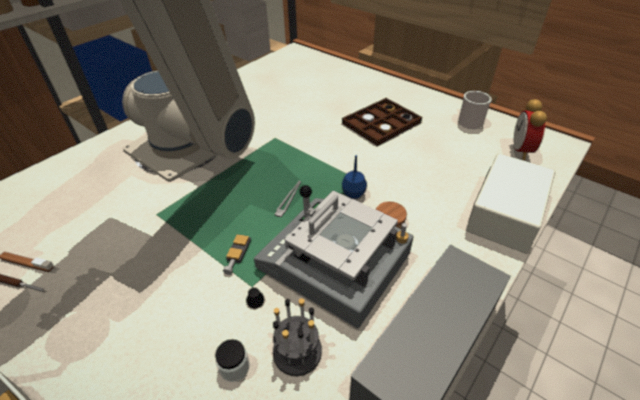

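```bash
cat > h.py <<'E'
import numpy as np,cv2
from scipy.spatial.transform import Rotation as R
def load(n): return dict(np.load(f"pics/{n}.npz"))
def ray(s,u,v):
    q=np.array(s["rotation"]); Rm=R.from_quat(q[[1,2,3,0]]).as_matrix()
    d=Rm@np.linalg.inv(s["camera_matrix"])@[u,v,1]; return np.array(s["position"]),d/np.linalg.norm(d)
def onz(s,u,v,z):
    p,d=ray(s,u,v); return p+d*(z-p[2])/d[2]
def proj(s,P):
    q=np.array(s["rotation"]); Rm=R.from_quat(q[[1,2,3,0]]).as_matrix()
    c=s["camera_matrix"]@(Rm.T@(np.asarray(P)-s["position"])); return c[:2]/c[2]
def tri(a,b):
    (p,d),(q,e)=a,b
    A=np.stack([d,-e],1);x=np.linalg.lstsq(A,q-p,rcond=None)[0]
    return (p+d*x[0]+q+e*x[1])/2,np.linalg.norm(p+d*x[0]-q-e*x[1])
E
python3 - <<'E'
from h import *
t=load("top0");s=load("scene0")
print(tri(ray(t,345,213),ray(s,306,191)))
for u,v in[(300,246),(387,243)]:print(onz(t,u,v,.04))
a=cv2.resize(t["image"][140:255,285:400],None,fx=5,fy=5,interpolation=cv2.INTER_CUBIC)
cv2.imwrite("pics/crop_top.png",a[:,:,::-1])
E
```

```text
(array([ 0.55351388, -0.05746007,  0.173856  ]), np.float64(0.0062141571107794304))
[0.48418585 0.04968266 0.04      ]
[ 0.49939385 -0.17878368  0.04      ]
```

View pics/crop_top.png

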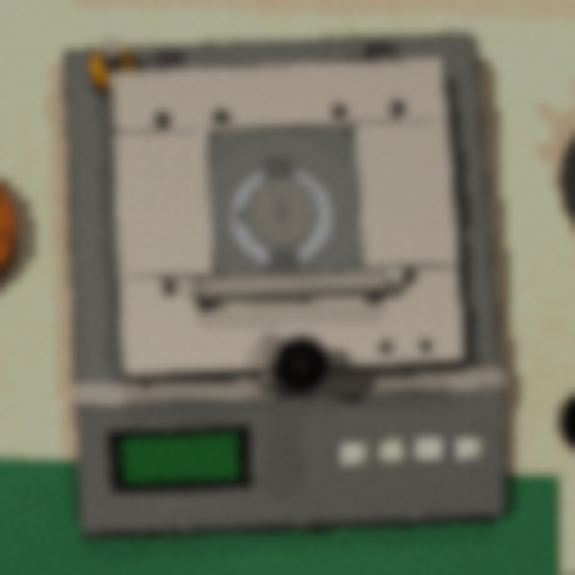

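```bash
python3 - <<'E'
from h import *
from scipy.optimize import least_squares
t=load("top0");s=load("scene0")
c=lambda x,y:((x+.5)/5-.5+285,(y+.5)/5-.5+140)
D=[(c(125,373),(-65,85,120)),(c(465,358),(-65,-85,120)),(c(443,57),(93,-85,120)),(c(110,72),(93,85,120)),
(c(300,364),(-71,0,176)),(c(83,533),(-130,112,38)),(c(505,515),(-130,-112,38)),(c(63,50),(130,112,70)),(c(475,36),(130,-112,70))]
W=np.array([onz(t,*p,m[2]/1000)[:2] for p,m in D])
M=np.array([m[:2] for _,m in D])/1000
f=lambda p:(M@np.array([[np.cos(p[2]),np.sin(p[2])],[-np.sin(p[2]),np.cos(p[2])]])+p[:2]-W)
r=least_squares(lambda p:f(p).ravel(),[.6,-.05,0],loss="soft_l1",f_scale=.003)
print(r.x,(f(r.x)*1000).round(1).tolist())
# check in scene
T=lambda m:np.r_[R.from_euler('z',r.x[2]).apply(np.array(m)/1000)+[r.x[0],r.x[1],0]]
for m in[(-71,0,176),(-65,85,120),(-65,-85,120),(93,-85,120),(93,85,120),(-30,42,150),(-30,-42,150)]:print(m,T(m).round(3),proj(s,T(m)).round(1))
a=cv2.resize(s["image"][170:290,250:420],None,fx=4.6,fy=4.6,interpolation=cv2.INTER_CUBIC)
for m in[(-71,0,176),(-65,85,120),(-65,-85,120),(93,-85,120),(93,85,120),(-30,42,150),(-30,-42,150)]:
    u=(proj(s,T(m))-[250,170]+.5)*4.6-.5; cv2.circle(a,tuple(u.round().astype(int).tolist()),3,(255,0,0),-1)
cv2.imwrite("pics/crop_sc.png",a[:,:,::-1])
E
```

```text
[ 0.62327882 -0.05397384  0.07758856] [[-3.6, 0.8], [-3.3, -0.5], [-2.1, 0.0], [-2.0, -0.5], [0.1, -0.8], [1.0, 1.0], [1.8, -0.3], [4.6, 1.3], [7.2, -0.8]]
(-71, 0, 176) [ 0.552 -0.059  0.176] [303.3 190.8]
(-65, 85, 120) [0.552 0.026 0.12 ] [329.8 189.2]
(-65, -85, 120) [ 0.565 -0.144  0.12 ] [280.7 237.9]
(93, -85, 120) [ 0.723 -0.132  0.12 ] [350.4 275.9]
(93, 85, 120) [0.709 0.038 0.12 ] [394.7 218.5]
(-30, 42, 150) [ 0.59  -0.014  0.15 ] [332.4 196.4]
(-30, -42, 150) [ 0.597 -0.098  0.15 ] [308.  221.2]
```

View pics/crop_sc.png

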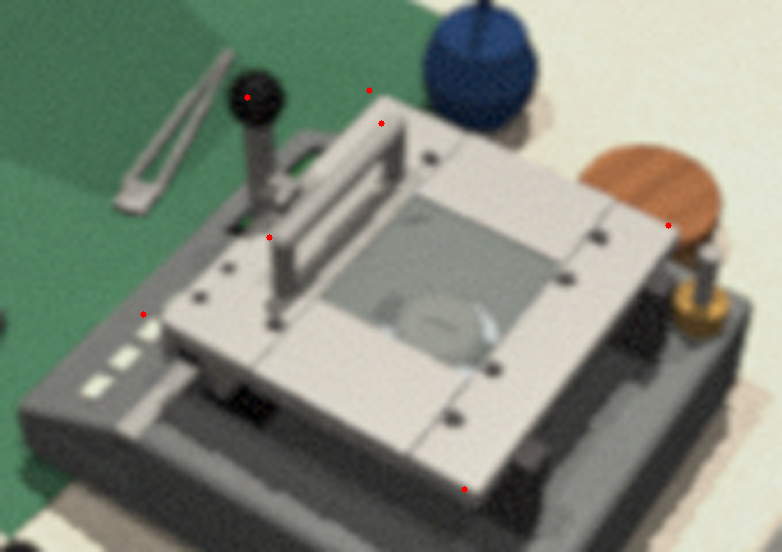

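```bash
python3 - <<'E'
from h import *
from scipy.optimize import least_squares
t=load("top0");s=load("scene0")
c=lambda x,y:((x+.5)/5-.5+285,(y+.5)/5-.5+140)
d=lambda x,y:((x+.5)/4.6-.5+250,(y+.5)/4.6-.5+170)
L=[(-65,85,120),(-65,-85,120),(93,-85,120),(93,85,120),(-71,0,176)]
D=[(t,c(*p),m) for p,m in zip([(125,373),(465,358),(443,57),(110,72),(300,364)],L)]+[(t,c(83,533),(-130,112,38)),(t,c(505,515),(-130,-112,38))]+[(s,d(*p),m) for p,m in zip([(385,97),(165,305),(470,492),(678,230),(257,98)],L)]
T=lambda p,m:R.from_euler('z',p[2]).apply(np.array(m)/1000)+[p[0],p[1],0]
f=lambda p:np.array([proj(k,T(p,m))-u for k,u,m in D])
r=least_squares(lambda p:f(p).ravel(),[.6,-.05,0],loss="soft_l1",f_scale=1)
print(r.x,f(r.x).round(1).tolist())
open("pose.txt","w").write(" ".join(map(str,r.x)))
for m in[(-71,0,176),(-58,0,84),(-30,0,150),(-52,-56,70),(-51,-56,94)]:print(m,T(r.x,m).round(4))
for n,u,v in[("blower",262,231),("loupe",404,225),("tweez",305,276),("holder",383,267),("stand",416,173)]:print(n,onz(t,u,v,.02).round(3))
from cell import ctrl
st=ctrl.read_state();q=st["orientation"];print(R.from_quat(q[[1,2,3,0]]).as_matrix().round(3))
E
```

```text
[ 0.62635516 -0.05309543  0.07163032] [[-0.8, 0.0], [-0.3, 0.3], [-0.1, -0.2], [0.1, -0.6], [-0.2, -1.3], [-1.0, -1.8], [-0.5, -1.6], [-1.8, -1.2], [-3.4, 2.3], [-0.1, -0.1], [-0.6, -0.4], [-0.5, 0.2]]
(-71, 0, 176) [ 0.5555 -0.0582  0.176 ]
(-58, 0, 84) [ 0.5685 -0.0572  0.084 ]
(-30, 0, 150) [ 0.5964 -0.0552  0.15  ]
(-52, -56, 70) [ 0.5785 -0.1127  0.07  ]
(-51, -56, 94) [ 0.5795 -0.1126  0.094 ]
blower [0.523 0.155 0.02 ]
loupe [ 0.552 -0.228  0.02 ]
tweez [0.408 0.034 0.02 ]
holder [ 0.438 -0.171  0.02 ]
stand [ 0.699 -0.263  0.02 ]
[[ 0.938  0.347 -0.   ]
 [ 0.347 -0.938  0.001]
 [ 0.    -0.001 -1.   ]]
```

The rows are not in the units I measure in: shifts go in shares of 50 mm and turns go in units of 0.25 rad. I convert before sending: -0.0308 m is -0.616, 0.0283 m is 0.566, 0.141 rad is 0.564.

Emit:
shift_gripper(deltas={"rows":[[0,0,0,0,0,0.564],[0,0,0,0,0,0.564],[0.566,-0.616,-0.028,0,0,0],[0.566,-0.616,-0.028,0,0,0],[0.566,-0.616,-0.028,0,0,0],[0.566,-0.616,-0.028,0,0,0],[0.566,-0.616,-0.028,0,0,0],[0.566,-0.616,-0.028,0,0,0],[0.566,-0.616,-0.028,0,0,0],[0.566,-0.616,-0.028,0,0,0],[0.566,-0.616,-0.028,0,0,0],[0.566,-0.616,-0.028,0,0,0],[0.566,-0.616,-0.028,0,0,0],[0.566,-0.616,-0.028,0,0,0],[0.566,-0.616,-0.028,0,0,0],[0.566,-0.616,-0.028,0,0,0]]}, finger_gap=0.085, squeeze=30)

```text
t: 1.7
tcp_pos: [0.5556, -0.0552, 0.2507]
orientation: [-0.0, 0.999, 0.036, -0.0]
contact_force: [0.3, -0.9, -0.7]
gripper_width: 0.0851
grip_force: 0.0
```

```bash
cat >> h.py <<'E'
X0=np.array([.6255,-.0533,0]);YAW=.073
Rt=R.from_euler('z',YAW)
def tw(m): return Rt.apply(np.array(m)/1000)+X0      # tester mm -> world
def wt(p): return Rt.inv().apply(np.asarray(p)-X0)*1000
def status(goal=None,pitch=None,roll=0):
    """TCP in tester mm; shift in tool axes to goal TCP (tester mm)"""
    from cell import ctrl
    st=ctrl.read_state();q=st["orientation"];T=R.from_quat(q[[1,2,3,0]])
    print("t",round(st["t"],2),"tcp_t",wt(st["tcp_pos"]).round(1),"zaxis_t",Rt.inv().apply(T.as_matrix()[:,2]).round(3),"yaxis_t",Rt.inv().apply(T.as_matrix()[:,1]).round(3),"j",st["joint_pos"].round(2),"F",st["contact_force"].round(1),"w",round(st["gripper_width"],3))
    if goal is not None: print("tool shift to goal",T.inv().apply(tw(goal)-st["tcp_pos"]).round(4))
    if pitch is not None: # desired: z axis pitched forward by `pitch` from down
        D=Rt*R.from_euler('y',-pitch)*R.from_euler('x',np.pi)*R.from_euler('z',roll)
        print("rotvec tool",(T.inv()*D).as_rotvec().round(3))
        if goal is not None: print("shift after turning",D.inv().apply(tw(goal)-st["tcp_pos"]).round(4))
E
python3 -c "
from h import *
status((-71,0,156),0)"
```

```text
t 1.7 tcp_t [-69.8   3.2 250.7] zaxis_t [-0.  0. -1.] yaxis_t [-0. -1. -0.] j [-0.25  0.27  0.08  1.39 -0.    2.82] F [ 0.3 -0.9 -0.7] w 0.085
tool shift to goal [-0.0011  0.0032  0.0947]
rotvec tool [-0.  0. -0.]
shift after turning [-0.0012  0.0032  0.0947]
```

In the tool's units: 0.033 m is 0.66, 0.032 m is 0.64.

Emit:
shift_gripper(deltas={"rows":[[-0.02,0.06,0.6,0,0,0],[0,0,0.66,0,0,0],[0,0,0.64,0,0,0],[0,0,0,0,0,0]]})

```text
t: 2.1
tcp_pos: [0.5518, -0.0592, 0.1519]
orientation: [-0.001, 0.999, 0.037, -0.004]
contact_force: [-0.4, 0.5, -0.4]
gripper_width: 0.0851
grip_force: 0.0
```

Emit:
shift_gripper(deltas={"rows":[[0,0,0,0,0,0],[0,0,0,0,0,0],[0,0,0,0,0,0],[0,0,0,0,0,0],[0,0,0,0,0,0],[0,0,0,0,0,0]]}, finger_gap=0, squeeze=25)

```text
t: 2.7
tcp_pos: [0.5543, -0.0585, 0.1574]
orientation: [-0.001, 0.999, 0.037, 0.001]
contact_force: [-2.5, 8.6, 8.2]
gripper_width: 0.0242
grip_force: 24.2
```

```bash
python3 -c "
from h import *
status((-71,0,156))
for th in(.15,.3,.45,.6,.8,1.05): print(th,(-58-93*np.sin(.14+th)+71,84+93*np.cos(.14+th)-176))"
```

```text
t 2.7 tcp_t [-71.4   0.  157.4] zaxis_t [ 0.002  0.002 -1.   ] yaxis_t [ 0.001 -1.    -0.002] j [-0.26  0.3  -0.11  1.16  0.    2.81] F [-2.5  8.6  8.2] w 0.024
tool shift to goal [0.0004 0.     0.0014]
0.15 (np.float64(-13.593556934749714), np.float64(-2.8833195773191562))
0.3 (np.float64(-26.61237025113796), np.float64(-7.858095320543413))
0.45 (np.float64(-38.741575130888904), np.float64(-14.722516843684787))
0.6 (np.float64(-49.708775781417486), np.float64(-23.322424038148313))
0.8 (np.float64(-62.10290333767563), np.float64(-37.14971367210788))
1.05 (np.float64(-73.33831395417249), np.float64(-57.435631879770426))
```

In the tool's units: -0.007 m is -0.14, -0.0065 m is -0.13.

Emit:
shift_gripper(deltas={"rows":[[-0.14,0.024,0,0,0,0],[-0.14,0.034,0,0,0,0],[-0.13,0.05,0,0,0,0],[-0.13,0.05,0,0,0,0],[-0.12,0.068,0,0,0,0],[-0.12,0.07,0,0,0,0],[-0.11,0.086,0,0,0,0],[-0.11,0.086,0,0,0,0],[0,0,0,0,0,0]]}, quiet=true)

```text
ok
```

```bash
echo; python3 -c "
from h import *
status((-133,0,119))"
```

```text
t 3.6 tcp_t [-123.1  -21.2  155.4] zaxis_t [-0.002  0.004 -1.   ] yaxis_t [ 0.004 -1.    -0.004] j [-0.33  0.23 -0.21  1.13  0.    2.73] F [ 1.3 -1.   1.3] w 0.007
tool shift to goal [-0.0097 -0.0211  0.0365]
```

I put the downward part into the wrong column, so the fingers slipped off sideways. I'll look at where the lever is.

```bash
python3 - <<'E'
from h import *
from cell import ctrl
s=ctrl.snapshot("scene");np.savez("pics/scene1.npz",**s)
a=cv2.resize(s["image"][120:290,220:430],None,fx=3.5,fy=3.5,interpolation=cv2.INTER_CUBIC)
for th in(0,.25,.5,.9,1.35):
    u=(proj(s,tw((-58-93*np.sin(.14+th),0,84+93*np.cos(.14+th))))-[220,120]+.5)*3.5-.5;print(th,u.round());cv2.circle(a,tuple(u.round().astype(int).tolist()),3,(255,0,0),-1)
cv2.imwrite("pics/sc1.png",a[:,:,::-1])
E
```

```text
0 [297. 250.]
0.25 [266. 243.]
0.5 [240. 244.]
0.9 [210. 263.]
1.35 [200. 301.]
```

View pics/sc1.png

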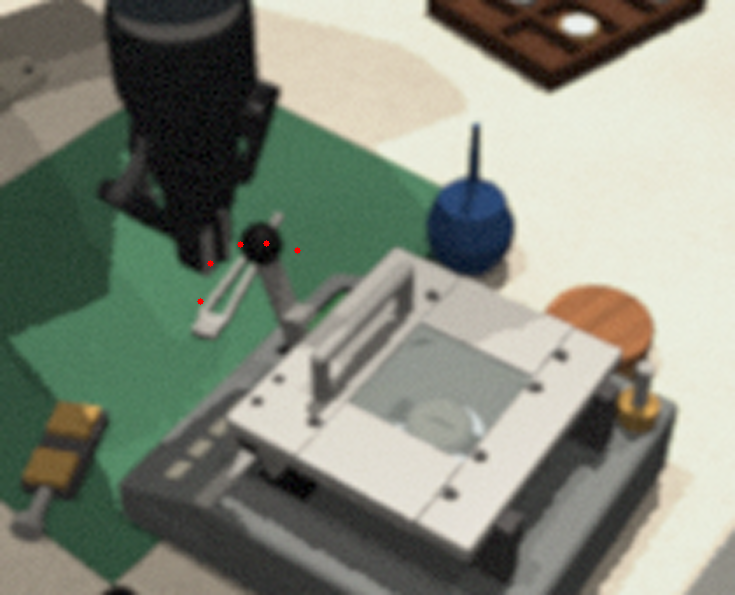

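The lever is at about 0.28 rad (ball at pixel (262,243)), the lid is shut, and nothing else has moved. I'll grip the ball again from above.

In the tool's units: -0.03 m is -0.6, 0.014 m is 0.28.

Emit:
shift_gripper(deltas={"rows":[[0,0,-0.6,0,0,0],[0,0,-0.6,0,0,0],[0.26,-0.2,0,0,0,0],[0.28,-0.22,0,0,0,0],[0,0,0,0,0,0]]}, finger_gap=0.085)

```text
t: 4.15
tcp_pos: [0.5326, -0.063, 0.2151]
orientation: [-0.0, 0.999, 0.037, -0.0]
contact_force: [-0.2, -0.8, -0.8]
gripper_width: 0.0728
grip_force: 0.0
```

Emit:
shift_gripper(deltas={"rows":[[0,0,0.6,0,0,0],[0,0,0.68,0,0,0],[0,0,0,0,0,0]]})

```text
t: 4.45
tcp_pos: [0.5288, -0.0632, 0.1474]
orientation: [-0.001, 0.999, 0.037, -0.004]
contact_force: [-1.3, -0.4, -0.7]
gripper_width: 0.0851
grip_force: 0.0
```

```bash
python3 -c "
from h import *
status((-96,0,150))"
```

```text
t 4.45 tcp_t [-97.1  -2.8 147.4] zaxis_t [-0.008  0.003 -1.   ] yaxis_t [ 0.    -1.    -0.003] j [-0.28  0.27 -0.18  1.13 -0.    2.79] F [-1.3 -0.4 -0.7] w 0.085
tool shift to goal [ 0.0011 -0.0029 -0.0026]
```

Emit:
shift_gripper(deltas={"rows":[[0,0,0,0,0,0],[0,0,0,0,0,0],[0,0,0,0,0,0],[0,0,0,0,0,0],[0,0,0,0,0,0],[0,0,0,0,0,0]]}, finger_gap=0, squeeze=25)

```text
t: 5.05
tcp_pos: [0.5301, -0.0606, 0.1528]
orientation: [-0.003, 0.999, 0.037, -0.0]
contact_force: [-6.9, 18.0, 9.8]
gripper_width: 0.0242
grip_force: 24.6
```

```bash
python3 -c "
from h import *
status((-96,0,150))"
```

```text
t 5.05 tcp_t [-95.7  -0.3 152.8] zaxis_t [-0.     0.007 -1.   ] yaxis_t [ 0.002 -1.    -0.007] j [-0.27  0.27 -0.17  1.14  0.01  2.79] F [-6.9 18.   9.8] w 0.024
tool shift to goal [-0.0003 -0.0003  0.0028]
```

Emit:
shift_gripper(deltas={"rows":[[-0.12,0,0.06,0,0,0],[-0.12,0,0.07,0,0,0],[-0.11,0,0.08,0,0,0],[-0.112,0,0.1,0,0,0],[-0.112,0,0.11,0,0,0],[-0.112,0,0.11,0,0,0],[-0.082,0,0.13,0,0,0],[-0.082,0,0.13,0,0,0],[-0.08,0,0.132,0,0,0],[0,0,0,0,0,0],[0,0,0,0,0,0]]})

```text
t: 6.15
tcp_pos: [0.4837, -0.0641, 0.1055]
orientation: [-0.003, 0.999, 0.037, -0.001]
contact_force: [-2.7, 16.8, -0.0]
gripper_width: 0.024
grip_force: 24.8
```

Emit:
shift_gripper(deltas={"rows":[[0,0,0,0,0,0],[0,0,0,0,0,0],[0,0,0,0,0,0],[0,0,0,0,0,0]]}, finger_gap=0.085)

```text
t: 6.55
tcp_pos: [0.4852, -0.0677, 0.1061]
orientation: [0.0, 0.999, 0.036, 0.0]
contact_force: [-0.1, 0.6, -0.6]
gripper_width: 0.0804
grip_force: 0.0
```

```bash
python3 -c "
from h import *
status((-30,0,220),0,-1.5708)"
```

```text
t 6.55 tcp_t [-141.    -4.1  106.1] zaxis_t [ 0.001 -0.    -1.   ] yaxis_t [-0.001 -1.     0.   ] j [-0.31  0.23 -0.35  0.99 -0.    2.76] F [-0.1  0.6 -0.6] w 0.08
tool shift to goal [ 0.1111 -0.0041 -0.1139]
rotvec tool [ 1.000e-03 -0.000e+00 -1.571e+00]
shift after turning [ 0.0041  0.111  -0.1139]
```

In the tool's units: -0.038 m is -0.76, 0.037 m is 0.74, -0.1428 rad is -0.5712.

Emit:
shift_gripper(deltas={"rows":[[0,0,-0.76,0,0,0],[0,0,-0.76,0,0,0],[0,0,-0.76,0,0,0],[0,0,0,0,0,-0.5712],[0,0,0,0,0,-0.5712],[0,0,0,0,0,-0.5712],[0,0,0,0,0,-0.5712],[0,0,0,0,0,-0.5712],[0,0,0,0,0,-0.5712],[0,0,0,0,0,-0.5712],[0,0,0,0,0,-0.5712],[0,0,0,0,0,-0.5712],[0,0,0,0,0,-0.5712],[0,0,0,0,0,-0.5712],[0.08,0.74,0,0,0,0],[0,0.74,0,0,0,0],[0,0.74,0,0,0,0],[0,0,0,0,0,0]]}, finger_gap=0.085)

```text
t: 8.35
tcp_pos: [0.5986, -0.0555, 0.2182]
orientation: [-0.0, 0.681, 0.733, -0.0]
contact_force: [-0.1, 0.3, 0.0]
gripper_width: 0.0849
grip_force: 0.0
```

```bash
python3 - <<'E'
from h import *
from cell import ctrl
status((-30,0,132),0,-1.5708)
s=ctrl.snapshot("scene");np.savez("pics/scene2.npz",**s)
cv2.imwrite("pics/sc2.png",cv2.resize(s["image"][90:290,220:430],None,fx=3,fy=3,interpolation=cv2.INTER_CUBIC)[:,:,::-1])
E
```

```text
t 8.35 tcp_t [-2.690e+01 -2.000e-01  2.182e+02] zaxis_t [-0.  0. -1.] yaxis_t [ 1.  0. -0.] j [-0.23  0.35  0.12  1.34  0.    1.27] F [-0.1  0.3  0. ] w 0.085
tool shift to goal [ 0.0002 -0.003   0.0862]
rotvec tool [-0. -0.  0.]
shift after turning [ 0.0002 -0.0031  0.0862]
```

View pics/sc2.png

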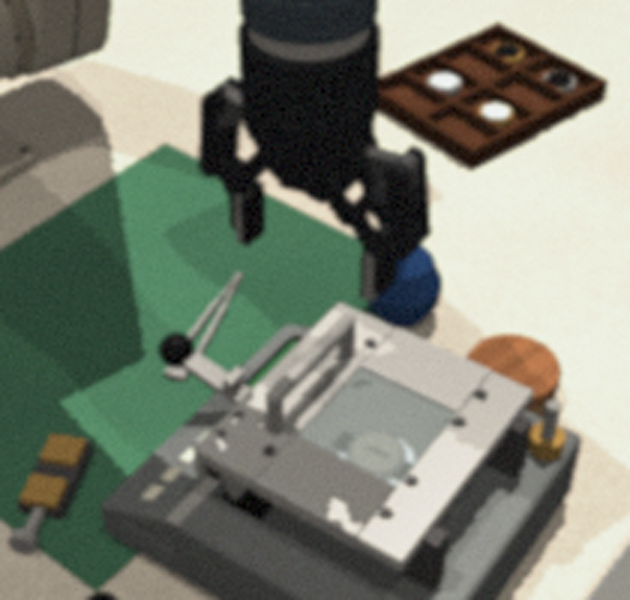

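The lever is down at its stop (ball at (178,349)), the lid is shut and the gripper is above the handle. Next I descend and grip the bar.

Emit:
shift_gripper(deltas={"rows":[[0,-0.06,0.56,0,0,0],[0,0,0.56,0,0,0],[0,0,0.56,0,0,0],[0,0,0,0,0,0],[0,0,0,0,0,0]]})

```text
t: 8.9
tcp_pos: [0.5919, -0.0557, 0.1366]
orientation: [-0.0, 0.681, 0.732, -0.0]
contact_force: [0.8, -1.1, 0.8]
gripper_width: 0.085
grip_force: 0.0
```

Emit:
shift_gripper(deltas={"rows":[[0,0,0,0,0,0],[0,0,0,0,0,0],[0,0,0,0,0,0],[0,0,0,0,0,0],[0,0,0,0,0,0],[0,0,0,0,0,0],[0,0,0,0,0,0],[0,0,0,0,0,0]]}, finger_gap=0, squeeze=25)

```text
t: 9.7
tcp_pos: [0.5978, -0.0553, 0.1368]
orientation: [0.004, 0.681, 0.733, 0.004]
contact_force: [23.9, 3.5, -7.6]
gripper_width: 0.0096
grip_force: 28.6
```

```bash
python3 - <<'E'
from h import *
status((-30,0,132),0,-1.5708)
for th in(.08,.16,.24,.32):print(th,(-115*np.cos(th)+40*np.sin(th)+115,115*np.sin(th)+40*np.cos(th)-40))
E
```

```text
t 9.7 tcp_t [-2.770e+01  1.000e-01  1.368e+02] zaxis_t [ 0.011  0.    -1.   ] yaxis_t [1.    0.001 0.011] j [-0.23  0.38 -0.05  1.13  0.    1.26] F [23.9  3.5 -7.6] w 0.01
tool shift to goal [-0.0001 -0.0023  0.0048]
rotvec tool [ 0.011 -0.     0.001]
shift after turning [-0.0001 -0.0023  0.0048]
0.08 (np.float64(3.5643915339656758), np.float64(9.062258058559635))
0.16 (np.float64(7.841590676372746), np.float64(17.810685095663366))
0.24 (np.float64(12.804237949101974), np.float64(26.189321033201665))
0.32 (np.float64(18.420589345164018), np.float64(34.14457119415118))
```

In the tool's units: -0.0045 m is -0.09, -0.004 m is -0.08.

Emit:
shift_gripper(deltas={"rows":[[0,0.04,-0.08,0,0,0],[0,0.06,-0.09,0,0,0],[0,0.06,-0.09,0,0,0],[0,0.06,-0.09,0,0,0],[0,0.06,-0.09,0,0,0],[0,0.06,-0.09,0,0,0],[0,0.06,-0.08,0,0,0],[0,0.06,-0.08,0,0,0],[0,0,0,0,0,0],[0,0,0,0,0,0]]})

```text
t: 10.7
tcp_pos: [0.6152, -0.0539, 0.1709]
orientation: [0.0, 0.681, 0.732, 0.0]
contact_force: [-3.0, -1.6, -2.8]
gripper_width: 0.0094
grip_force: 27.8
```

```bash
python3 - <<'E'
from h import *
status((-12,0,171),0,-1.5708)
E
```

```text
t 10.7 tcp_t [-1.030e+01  1.000e-01  1.709e+02] zaxis_t [ 0. -0. -1.] yaxis_t [ 1. -0.  0.] j [-0.22  0.39  0.07  1.24 -0.    1.27] F [-3.  -1.6 -2.8] w 0.009
tool shift to goal [-0.0001 -0.0017 -0.0001]
rotvec tool [ 0.  0. -0.]
shift after turning [-0.0001 -0.0017 -0.0001]
```

In the tool's units: -0.04 m is -0.8, -0.03 m is -0.6.

Emit:
shift_gripper(deltas={"rows":[[0,0,0,0,0,0],[0,0,0,0,0,0],[0,0,-0.04,0,0,0],[0,0,-0.04,0,0,0],[0,0,0,0,0,0],[0,0,-0.6,0,0,0],[0,0,-0.6,0,0,0],[0,-0.6,-0.6,0,0,0],[0,-0.8,0,0,0,0],[0,-0.8,0,0,0,0],[0,-0.8,0,0,0,0]]}, finger_gap=0.085)

```text
t: 11.8
tcp_pos: [0.4643, -0.0647, 0.2644]
orientation: [0.0, 0.681, 0.732, 0.0]
contact_force: [0.6, 0.2, 1.6]
gripper_width: 0.085
grip_force: 0.0
```

```bash
python3 - <<'E'
from h import *
from cell import ctrl
status((-150,-60,220),.785)
s=ctrl.snapshot("scene");np.savez("pics/scene3.npz",**s)
a=cv2.resize(s["image"][90:290,220:430],None,fx=3,fy=3,interpolation=cv2.INTER_CUBIC)
H=lambda th,x,y,z:(85+x*np.cos(th)+z*np.sin(th),y,110-x*np.sin(th)+z*np.cos(th))
for th in(.27,.33,.39):
  for y in(85,-85):
    u=(proj(s,tw(H(th,-150,y,10)))-[220,90])*3;cv2.circle(a,tuple(u.round().astype(int).tolist()),2,(255,0,0) if th==.33 else(0,0,255),-1)
cv2.imwrite("pics/sc3.png",a[:,:,::-1])
E
```

```text
t 11.8 tcp_t [-161.6    0.4  264.4] zaxis_t [ 0.001 -0.    -1.   ] yaxis_t [1.    0.    0.001] j [-0.32  0.11 -0.08  1.38 -0.    1.18] F [0.6 0.2 1.6] w 0.085
tool shift to goal [-0.0604  0.0116  0.0444]
rotvec tool [-0.613  0.613  1.483]
shift after turning [-0.0231  0.0604  0.0396]
```

View pics/sc3.png

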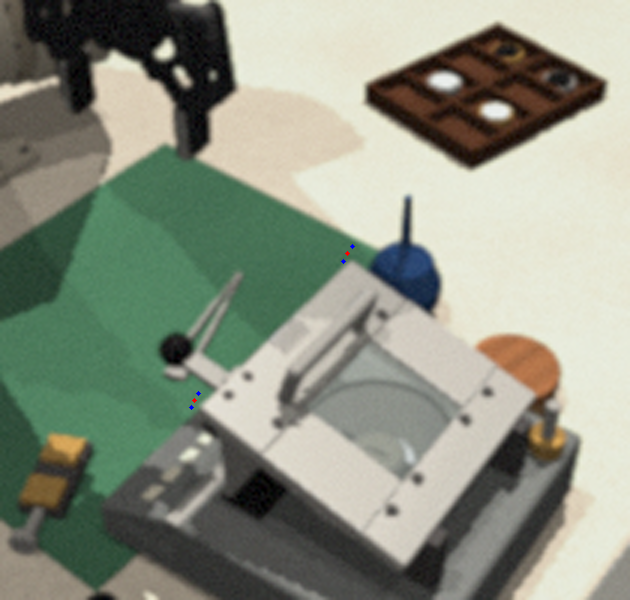

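The rows are not in the units I measure in: shifts go in shares of 50 mm and turns go in units of 0.25 rad. I convert before sending: -0.15 rad is -0.6.

```bash
sed -i 's/\.6255,-\.0533/.6275,-.0533/' h.py
```

Emit:
shift_gripper(deltas={"rows":[[0,0,0,0,0,-0.5712],[0,0,0,0,0,-0.5712],[0,0,0,0,0,-0.5712],[0,0,0,0,0,-0.5712],[0,0,0,0,0,-0.5712],[0,0,0,0,0,-0.5712],[0,0,0,0,0,-0.5712],[0,0,0,0,0,-0.5712],[0,0,0,0,0,-0.5712],[0,0,0,0,0,-0.5712],[0,0,0,0,0,-0.5712],[0,0,0,0,-0.6,0],[0,0,0,0,-0.6,0],[0,0,0,0,-0.6,0],[0,0,0,0,-0.6,0],[0,0,0,0,0,0]]}, finger_gap=0)

```text
t: 13.45
tcp_pos: [0.4614, -0.063, 0.261]
orientation: [0.295, -0.034, 0.955, 0.012]
contact_force: [-0.9, -0.5, -1.1]
gripper_width: -0.0003
grip_force: 0.0
```

```bash
python3 - <<'E'
from h import *
status((-98,-60,149),.6,-np.pi)
E
```

```text
t 13.45 tcp_t [-166.3    2.5  261. ] zaxis_t [ 0.565  0.001 -0.825] yaxis_t [0.001 1.    0.002] j [-0.53 -0.25 -0.58  0.73  0.33 -0.51] F [-0.9 -0.5 -1.1] w -0.0
tool shift to goal [ 0.0067 -0.0626  0.1309]
rotvec tool [ 0.001  0.    -0.003]
shift after turning [ 0.0068 -0.0625  0.131 ]
```

Emit:
shift_gripper(deltas={"rows":[[0.066,-0.62,0,0,0,0],[0.068,-0.632,0,0,0,0],[0,0,0.66,0,0,0],[0,0,0.66,0,0,0],[0,0,0.66,0,0,0],[0,0,0.64,0,0,0],[0,0,0,0,0,0],[0,0,0,0,0,0]]})

```text
t: 14.25
tcp_pos: [0.5391, -0.1223, 0.1524]
orientation: [0.294, -0.035, 0.955, 0.011]
contact_force: [-0.3, -0.5, -0.2]
gripper_width: -0.0001
grip_force: 0.0
```

```bash
python3 - <<'E'
from h import *
from cell import ctrl
status((-65,-60,99),.6,-np.pi)
s=ctrl.snapshot("scene");np.savez("pics/scene4.npz",**s)
cv2.imwrite("pics/sc4.png",cv2.resize(s["image"][130:280,220:400],None,fx=4,fy=4,interpolation=cv2.INTER_CUBIC)[:,:,::-1])
E
```

```text
t 14.25 tcp_t [-93.2 -62.4 152.4] zaxis_t [ 0.563  0.001 -0.826] yaxis_t [-0.001  1.     0.001] j [-0.56  0.02 -0.66  0.39  0.34 -0.54] F [-0.3 -0.5 -0.2] w -0.0
tool shift to goal [0.0068 0.0023 0.06  ]
rotvec tool [ 0.001 -0.002  0.   ]
shift after turning [0.0069 0.0024 0.06  ]
```

View pics/sc4.png

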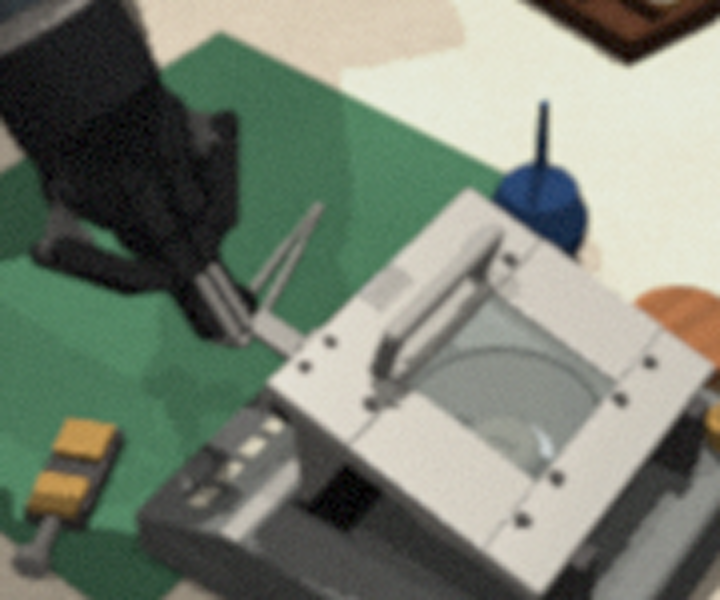

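The gripper's tip (240,340) is in front of the lid's right front corner and clear of it. Now I go in under the skirt.

Emit:
shift_gripper(deltas={"rows":[[0.14,0.04,0,0,0,0],[0,0,0.4,0,0,0],[0,0,0.4,0,0,0],[0,0,0.4,0,0,0],[0,0,0,0,0,0],[0,0,0,0,0,0]]})

```text
t: 14.9
tcp_pos: [0.5659, -0.1182, 0.0996]
orientation: [0.295, -0.035, 0.955, 0.011]
contact_force: [-0.6, -0.3, 0.9]
gripper_width: 0.0003
grip_force: 0.0
```

```bash
python3 - <<'E'
from h import *
status((-51.5,-60,99),.6,-np.pi)
E
```

```text
t 14.9 tcp_t [-66.1 -60.3  99.6] zaxis_t [ 0.565 -0.    -0.825] yaxis_t [ 0.  1. -0.] j [-0.52  0.13 -0.71  0.22  0.32 -0.5 ] F [-0.6 -0.3  0.9] w 0.0
tool shift to goal [-0.0117  0.0003  0.0088]
rotvec tool [-0.  0. -0.]
shift after turning [-0.0117  0.0003  0.0088]
```

Emit:
shift_gripper(deltas={"rows":[[-0.06,0,0.044,0,0,0],[-0.06,0,0.044,0,0,0],[0,0,0,0,0,0],[0,0,0,0,0,0]]})

```text
t: 15.3
tcp_pos: [0.5739, -0.1177, 0.0991]
orientation: [0.296, -0.035, 0.955, 0.011]
contact_force: [1.1, -0.6, 0.9]
gripper_width: -0.0001
grip_force: 0.0
```

Emit:
shift_gripper(deltas={"rows":[[-0.06,0,0.044,0,0,0],[0,0,0,0,0,0],[0,0,0,0,0,0]]})

```text
t: 15.6
tcp_pos: [0.5772, -0.1173, 0.0982]
orientation: [0.295, -0.035, 0.955, 0.011]
contact_force: [-3.6, -0.0, 1.3]
gripper_width: 0.0002
grip_force: 1.9
```

Emit:
shift_gripper(deltas={"rows":[[-0.054,0,0.044,0,0,0],[0,0,0,0,0,0],[0,0,0,0,0,0]]})

```text
t: 15.9
tcp_pos: [0.5802, -0.117, 0.0976]
orientation: [0.294, -0.034, 0.955, 0.011]
contact_force: [-6.0, -0.4, 0.9]
gripper_width: 0.0003
grip_force: 2.7
```

```bash
python3 -c "
from h import *
status((-51.5,-60,99))"
```

```text
t 15.9 tcp_t [-51.8 -60.1  97.6] zaxis_t [ 0.563 -0.    -0.826] yaxis_t [0.001 1.    0.   ] j [-0.5   0.15 -0.69  0.21  0.31 -0.48] F [-6.  -0.4  0.9] w 0.0
tool shift to goal [-0.0011  0.0001 -0.001 ]
```

Emit:
shift_gripper(deltas={"rows":[[-0.036,0,-0.038,0,0,0],[-0.04,0,-0.044,0,0,0],[-0.04,0,-0.04,0,0,0],[0,0,0,0,0,0],[0,0,0,0,0,0]]})

```text
t: 16.4
tcp_pos: [0.5805, -0.1166, 0.1046]
orientation: [0.293, -0.034, 0.955, 0.011]
contact_force: [-6.8, 0.3, -3.3]
gripper_width: 0.0002
grip_force: 3.9
```

Emit:
shift_gripper(deltas={"rows":[[-0.044,0,-0.042,0,0,0],[-0.044,0,-0.042,0,0,0],[0,0,0,0,0,0],[0,0,0,0,0,0]]})

```text
t: 16.8
tcp_pos: [0.5817, -0.1165, 0.1105]
orientation: [0.293, -0.034, 0.955, 0.011]
contact_force: [-7.3, 0.4, -3.2]
gripper_width: 0.0002
grip_force: 3.9
```

```bash
python3 -c "
from h import *
status((-51.5,-60,99))"
```

```text
t 16.8 tcp_t [-50.3 -59.6 110.5] zaxis_t [ 0.561  0.001 -0.828] yaxis_t [0.001 1.    0.002] j [-0.49  0.13 -0.66  0.26  0.31 -0.48] F [-7.3  0.4 -3.2] w 0.0
tool shift to goal [ 0.0075 -0.0004  0.0089]
```

Emit:
shift_gripper(deltas={"rows":[[-0.044,0,-0.042,0,0,0],[-0.044,0,-0.042,0,0,0],[0,0,0,0,0,0],[0,0,0,0,0,0]]})

```text
t: 17.2
tcp_pos: [0.5829, -0.1163, 0.1164]
orientation: [0.293, -0.034, 0.955, 0.011]
contact_force: [-7.0, -0.5, -3.7]
gripper_width: 0.0001
grip_force: 3.9
```

Emit:
shift_gripper(deltas={"rows":[[-0.044,0,-0.042,0,0,0],[-0.044,0,-0.042,0,0,0],[0,0,0,0,0,0],[0,0,0,0,0,0]]})

```text
t: 17.6
tcp_pos: [0.5842, -0.1161, 0.1223]
orientation: [0.293, -0.034, 0.955, 0.012]
contact_force: [-7.8, 0.3, -3.4]
gripper_width: -0.0001
grip_force: 3.8
```

```bash
python3 - <<'E'
from h import *
from cell import ctrl
status((-51.5,-60,99))
s=ctrl.snapshot("scene");np.savez("pics/scene5.npz",**s)
a,b=[cv2.cvtColor(load(n)["image"][225:285,290:400],cv2.COLOR_RGB2GRAY).astype(np.float32) for n in("scene4","scene5")]
cv2.imwrite("pics/sc5.png",cv2.resize(s["image"][130:280,220:400],None,fx=4,fy=4,interpolation=cv2.INTER_CUBIC)[:,:,::-1])
E
```

```text
t 17.6 tcp_t [-47.8 -59.5 122.3] zaxis_t [ 0.561  0.001 -0.828] yaxis_t [0.001 1.    0.002] j [-0.49  0.12 -0.64  0.29  0.3  -0.48] F [-7.8  0.3 -3.4] w -0.0
tool shift to goal [ 0.0161 -0.0006  0.0172]
```

View pics/sc5.png

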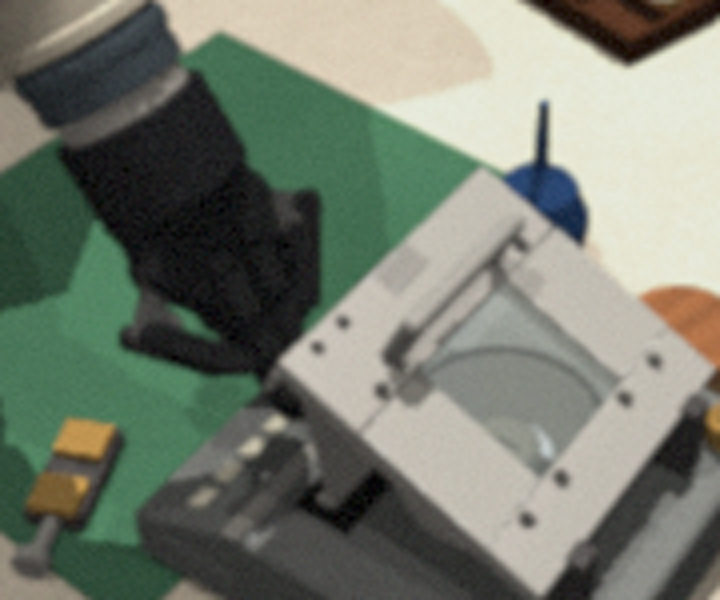

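The lid is rising with the finger: its right front corner went from (270,380) to (285,350). I keep lifting along the arc.

In the tool's units: -0.0027 m is -0.054, -0.0018 m is -0.036.

Emit:
shift_gripper(deltas={"rows":[[-0.05,0,-0.04,0,0,0],[-0.05,0,-0.04,0,0,0],[-0.054,0,-0.036,0,0,0],[-0.054,0,-0.036,0,0,0],[-0.054,0,-0.036,0,0,0],[-0.054,0,-0.036,0,0,0],[-0.054,0,-0.036,0,0,0],[-0.054,0,-0.036,0,0,0],[-0.054,0,-0.036,0,0,0],[-0.054,0,-0.036,0,0,0],[0,0,0,0,0,0]]})

```text
t: 18.75
tcp_pos: [0.5935, -0.1154, 0.1515]
orientation: [0.291, -0.033, 0.956, 0.011]
contact_force: [-26.0, -1.7, 5.8]
gripper_width: -0.0002
grip_force: 13.4
```

```bash
python3 - <<'E'
from h import *
status()
for th in np.arange(.4,1.5,.1):
  print(th.round(1),(85-150*np.cos(th)-19*np.sin(th)).round(),(110+150*np.sin(th)-19*np.cos(th)).round())
E
```

```text
t 18.75 tcp_t [-38.5 -59.4 151.5] zaxis_t [ 0.557  0.    -0.83 ] yaxis_t [0.003 1.    0.002] j [-0.48  0.1  -0.57  0.38  0.3  -0.47] F [-26.   -1.7   5.8] w -0.0
0.4 -61.0 151.0
0.5 -56.0 165.0
0.6 -50.0 179.0
0.7 -42.0 192.0
0.8 -33.0 204.0
0.9 -23.0 216.0
1.0 -12.0 226.0
1.1 0.0 235.0
1.2 13.0 243.0
1.3 27.0 249.0
1.4 41.0 255.0
```

```bash
cat >> h.py <<'E'
def lidangle(s,x0=270,x1=400,y0=120,y1=290):
    """lid angle from right front top corner: leftmost point of the bright lid blob in the scene view"""
    im=s["image"];hsv=cv2.cvtColor(im,cv2.COLOR_RGB2HSV)
    m=((hsv[...,1]<45)&(hsv[...,2]>110)).astype(np.uint8)
    m[:, :x0]=0;m[:,x1:]=0;m[:y0]=0;m[y1:]=0
    m=cv2.morphologyEx(m,cv2.MORPH_OPEN,np.ones((3,3),np.uint8))
    n,l,st,c=cv2.connectedComponentsWithStats(m);k=1+st[1:,4].argmax()
    ct=max(cv2.findContours((l==k).astype(np.uint8),0,cv2.CHAIN_APPROX_NONE)[0],key=len)[:,0]
    p=ct[ct[:,0].argmin()];out=[]
    for th in np.arange(0,1.57,.01):
        P=tw((85-150*np.cos(th)+10*np.sin(th),-85,110+150*np.sin(th)+10*np.cos(th)))
        out.append((np.linalg.norm(proj(s,P)-p),th))
    return p,st[k],min(out)
E
python3 - <<'E'
from h import *
from cell import ctrl
s=ctrl.snapshot("scene");np.savez("pics/scene6.npz",**s)
for n in("scene0","scene3","scene4","scene5","scene6"):print(n,lidangle(load(n)))
E
```

```text
scene0 (array([270, 120], dtype=int32), array([  270,   120,   130,   170, 11459], dtype=int32), (np.float64(96.52739735291986), np.float64(0.76)))
scene3 (array([275, 212], dtype=int32), array([  275,   120,   125,   158, 10846], dtype=int32), (np.float64(15.066935255931005), np.float64(0.41000000000000003)))
scene4 (array([270, 120], dtype=int32), array([  270,   120,   130,   158, 11231], dtype=int32), (np.float64(96.52739735291986), np.float64(0.76)))
scene5 (array([270, 120], dtype=int32), array([  270,   120,   130,   159, 11248], dtype=int32), (np.float64(96.52739735291986), np.float64(0.76)))
scene6 (array([270, 120], dtype=int32), array([  270,   120,   130,   160, 11051], dtype=int32), (np.float64(96.52739735291986), np.float64(0.76)))
```

```bash
python3 - <<'E'
from h import *
s4,s5,s6=[load(n) for n in("scene4","scene5","scene6")]
g=[cv2.cvtColor(s["image"],cv2.COLOR_RGB2GRAY) for s in(s4,s5,s6)]
def corner(th,x=-150,y=-85):return proj(s4,tw((85+x*np.cos(th)+10*np.sin(th),y,110-x*np.sin(th)+10*np.cos(th))))
print([(t,corner(t).round(1)) for t in(.32,.4,.45,.5,.6,.7)])
# screws pair patch from scene5 at (302,213)
T=g[1][204:222,294:315]
for n,im in zip("456",g):
    r=cv2.matchTemplate(im[170:240,280:330],T,cv2.TM_CCOEFF_NORMED);_,v,_,p=cv2.minMaxLoc(r);print(n,v,p[0]+280-294,p[1]+170-204)
cv2.imwrite("pics/sc6.png",cv2.resize(s6["image"][130:280,220:400],None,fx=4,fy=4,interpolation=cv2.INTER_CUBIC)[:,:,::-1])
E
```

```text
[(0.32, array([285.2, 224.3])), (0.4, array([286.9, 221.3])), (0.45, array([288.2, 219.6])), (0.5, array([289.7, 217.9])), (0.6, array([293.1, 215.1])), (0.7, array([297.3, 212.8]))]
4 0.8789937496185303 -3 5
5 1.0 0 0
6 0.9079482555389404 8 -7
```

The template match puts the lid at about 0.68 rad, past the catch. The finger is now pressing the catch against its stop, so I back out and let the catch spring back.

In the tool's units: -0.04 m is -0.8, 0.037 m is 0.74.

Emit:
shift_gripper(deltas={"rows":[[0.1,0,-0.06,0,0,0],[0.12,0,-0.08,0,0,0],[0.12,0,0,0,0,0],[0,0,-0.6,0,0,0],[0,0,-0.8,0,0,0],[0,0.74,0,0,0,0],[0,0.74,0,0,0,0],[0,0.74,0,0,0,0],[0,0,0,0,0,0],[0,0,0,0,0,0]]})

```text
t: 19.8
tcp_pos: [0.5325, -0.0085, 0.2092]
orientation: [0.296, -0.036, 0.954, 0.011]
contact_force: [1.3, -0.9, 0.8]
gripper_width: 0.0002
grip_force: 0.0
```

```bash
python3 - <<'E'
from h import *
from cell import ctrl
status((-42,50,148),.6,-np.pi)
s=ctrl.snapshot("scene");np.savez("pics/scene7.npz",**s)
g=[cv2.cvtColor(load(n)["image"],cv2.COLOR_RGB2GRAY) for n in("scene6","scene7")]
T=g[0][197:215,302:323]
r=cv2.matchTemplate(g[1][170:240,280:340],T,cv2.TM_CCOEFF_NORMED);_,v,_,p=cv2.minMaxLoc(r);print(v,p[0]+280-302,p[1]+170-197)
E
```

```text
t 19.8 tcp_t [-91.4  51.6 209.2] zaxis_t [ 0.566  0.001 -0.824] yaxis_t [-0.002  1.    -0.001] j [-0.29 -0.1  -0.62  0.48  0.2  -0.3 ] F [ 1.3 -0.9  0.8] w 0.0
tool shift to goal [-0.0061 -0.0016  0.0784]
rotvec tool [0.001 0.002 0.002]
shift after turning [-0.0063 -0.0016  0.0784]
0.994861900806427 0 0
```

In the tool's units: 0.026 m is 0.52, -0.004 m is -0.08.

Emit:
shift_gripper(deltas={"rows":[[0,0,0.52,0,0,0],[0,0,0.52,0,0,0],[-0.06,0,0.52,0,0,0],[-0.08,0,0,0,0,0],[-0.08,0,0,0,0,0],[0,0,0,0,0,0]]})

```text
t: 20.45
tcp_pos: [0.586, -0.0064, 0.152]
orientation: [0.296, -0.034, 0.954, 0.01]
contact_force: [-0.7, -0.2, 0.2]
gripper_width: 0.0002
grip_force: 0.0
```

```bash
python3 - <<'E'
from h import *
status((-32,50,155))
T=R.from_euler('y',-.6)*R.from_euler('x',np.pi)*R.from_euler('z',-np.pi)
e=lambda th:np.array([85-150*np.cos(th)-19*np.sin(th),0,110+150*np.sin(th)-19*np.cos(th)])
for a in np.arange(.65,1.5,.1):print(a.round(2),(e(a)+[11,50,-35]).round(),"->",T.inv().apply(e(a+.1)-e(a)).round(1))
E
```

```text
t 20.45 tcp_t [-38.   49.8 152. ] zaxis_t [ 0.566 -0.001 -0.824] yaxis_t [ 0.001  1.    -0.001] j [-0.24  0.05 -0.64  0.3   0.18 -0.26] F [-0.7 -0.2  0.2] w 0.0
tool shift to goal [-0.0067  0.0002  0.0009]
0.65 [-35.  50. 151.] -> [-13.9   0.   -5.8]
0.75 [-27.  50. 163.] -> [-14.5   0.   -4.4]
0.85 [-17.  50. 175.] -> [-14.8   0.   -3. ]
0.95 [ -7.  50. 186.] -> [-15.    0.   -1.5]
1.05 [  5.  50. 196.] -> [-15.1   0.    0. ]
1.15 [ 17.  50. 204.] -> [-15.    0.    1.6]
1.25 [ 31.  50. 211.] -> [-14.8   0.    3.1]
1.35 [ 45.  50. 217.] -> [-14.4   0.    4.5]
1.45 [ 59.  50. 222.] -> [-13.9   0.    5.9]
```

Emit:
shift_gripper(deltas={"rows":[[-0.12,0,-0.04,0,0,0],[-0.14,0,-0.05,0,0,0],[-0.14,0,-0.05,0,0,0],[-0.148,0,-0.036,0,0,0],[-0.148,0,-0.03,0,0,0],[-0.15,0,-0.02,0,0,0],[-0.15,0,-0.01,0,0,0],[0,0,0,0,0,0]]})

```text
t: 21.25
tcp_pos: [0.6197, -0.0029, 0.1896]
orientation: [0.296, -0.035, 0.955, 0.011]
contact_force: [-0.5, 0.3, -0.5]
gripper_width: -0.0001
grip_force: 0.3
```

```bash
python3 - <<'E'
from h import *
status((-7,50,186))
E
```

```text
t 21.25 tcp_t [ -4.1  50.9 189.6] zaxis_t [ 0.565 -0.    -0.825] yaxis_t [-0.  1. -0.] j [-0.22  0.07 -0.51  0.41  0.16 -0.24] F [-0.5  0.3 -0.5] w -0.0
tool shift to goal [ 0.0044 -0.0009  0.0013]
```

```bash
python3 - <<'E'
from h import *
from cell import ctrl
s=ctrl.snapshot("scene");np.savez("pics/scene8.npz",**s)
cv2.imwrite("pics/sc8.png",cv2.resize(s["image"][100:290,220:420],None,fx=3.6,fy=3,interpolation=cv2.INTER_CUBIC)[:,:,::-1])
E
```

```text
(no output)
```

View pics/sc8.png

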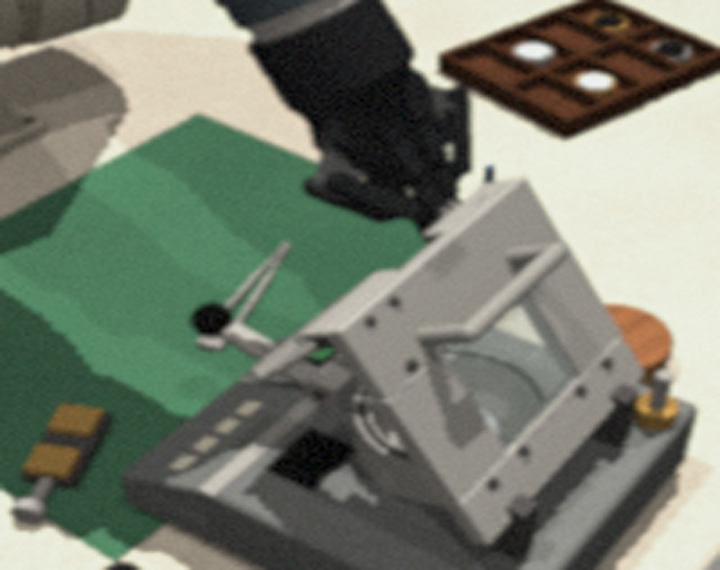

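The lid stands at roughly 1 rad with its front right corner at (345,330), the lever is down, and the finger is under the left front edge. I continue along the arc.

Emit:
shift_gripper(deltas={"rows":[[-0.15,0,-0.01,0,0,0],[-0.15,0,0,0,0,0],[-0.15,0,0,0,0,0],[-0.15,0,0.01,0,0,0],[-0.15,0,0.02,0,0,0],[-0.15,0,0.026,0,0,0],[-0.148,0,0.032,0,0,0],[0,0,0,0,0,0]]})

```text
t: 22.1
tcp_pos: [0.6653, 0.0004, 0.2153]
orientation: [0.296, -0.035, 0.955, 0.011]
contact_force: [0.7, -0.2, -0.2]
gripper_width: 0.0004
grip_force: 0.0
```

```bash
python3 - <<'E'
from h import *
from cell import ctrl
status((59,50,222))
s=ctrl.snapshot("scene");np.savez("pics/scene9.npz",**s)
P=lambda th,x,y,z:proj(s,tw((85+x*np.cos(th)+z*np.sin(th),y,110-x*np.sin(th)+z*np.cos(th))))
for t in(.9,1,1.1,1.2,1.3,1.4,1.5):print(t,P(t,-150,-85,10).round(1),P(t,-150,85,10).round(1))
E
```

```text
t 22.1 tcp_t [ 41.6  50.8 215.3] zaxis_t [ 0.565  0.    -0.825] yaxis_t [-0.  1. -0.] j [-0.19  0.12 -0.38  0.49  0.15 -0.22] F [ 0.7 -0.2 -0.2] w 0.0
tool shift to goal [-0.0181 -0.0008  0.0043]
0.9 [307.6 210.1] [360.1 158.6]
1 [313.6 209.8] [366.1 157.6]
1.1 [320.3 210.2] [372.5 157.3]
1.2 [327.5 211.5] [379.4 157.7]
1.3 [335.1 213.4] [386.6 158.8]
1.4 [343.1 216.2] [394.  160.6]
1.5 [351.3 219.8] [401.5 163.2]
```

```bash
python3 - <<'E'
from h import *
g=[cv2.cvtColor(load(n)["image"],cv2.COLOR_RGB2GRAY) for n in("scene8","scene9")]
for (x,y,w,h) in[(308,200,16,18),(318,196,18,16),(336,176,30,40)]:
    T=g[0][y:y+h,x:x+w];a=g[1][y-20:y+h+40,x-10:x+w+60]
    r=cv2.matchTemplate(a,T,cv2.TM_CCOEFF_NORMED);_,v,_,p=cv2.minMaxLoc(r);print(v.__round__(2),p[0]-10,p[1]-20)
print(g[1][196:226:3,312:352:2])
E
```

```text
0.79 0 34
0.89 24 4
0.37 16 8
[[112 101  99 100  95 101  99  96  99 104 101 105 100 134 199 214 209 211
  207 202]
 [121 133 137 135 131 131 120 113 112 111 107 109 166 208 213 212 211 202
  207 212]
 [131 134 127 115 132 152 165 162 163 165 167 201 213 208 212 208 200 212
  215 195]
 [170 177 177 174 176 177 178 173 171 191 212 213 212 210 205 204 210 209
  174 111]
 [174 175 171 179 178 175 176 176 208 208 209 210 209 198 209 213 202 141
   99 102]
 [177 179 176 177 174 175 171 152 173 197 206 206 200 212 211 186 117  70
   71  97]
 [125 110 109 105 110 116 122 124  65  38  63  95 129 161 153 104  99  89
   91  99]
 [ 78 102 122 134 170 182 170 130 125 123 120  94  84  83  96 105  99  93
   90  95]
 [ 98 118 152 175 175 149 131 132 111  71  75  97  88  81  90 103 103  98
   94  92]
 [151 180 149  89  94 130 122  77  91 104  88  83  83  83  84  97  99  97
   99  96]]
```

Emit:
shift_gripper(deltas={"rows":[[-0.146,0,0.04,0,0,0],[-0.14,0,0.04,0,0,0],[0,0,0,0,0,0],[0,0,0,0,0,0]]})

```text
t: 22.55
tcp_pos: [0.6791, 0.0013, 0.2196]
orientation: [0.296, -0.035, 0.955, 0.011]
contact_force: [0.2, 0.0, -0.5]
gripper_width: 0.0001
grip_force: 0.2
```

```bash
python3 - <<'E'
from h import *
from cell import ctrl
status((59,50,222))
s=ctrl.snapshot("scene");np.savez("pics/scene10.npz",**s)
g=[cv2.cvtColor(load(n)["image"],cv2.COLOR_RGB2GRAY) for n in("scene9","scene10")]
for (x,y,w,h) in[(332,205,18,18),(342,200,18,16),(352,184,30,40)]:
    T=g[0][y:y+h,x:x+w];a=g[1][y-20:y+h+40,x-10:x+w+40]
    r=cv2.matchTemplate(a,T,cv2.TM_CCOEFF_NORMED);_,v,_,p=cv2.minMaxLoc(r);print(v.__round__(2),p[0]-10,p[1]-20)
E
```

```text
t 22.55 tcp_t [ 55.5  50.7 219.6] zaxis_t [ 0.565 -0.    -0.825] yaxis_t [ 0.  1. -0.] j [-0.18  0.14 -0.34  0.5   0.14 -0.21] F [ 0.2  0.  -0.5] w 0.0
tool shift to goal [-0.0043 -0.0007  0.    ]
0.98 8 3
0.99 7 3
0.89 7 3
```

In the tool's units: -0.035 m is -0.7, -0.03 m is -0.6.

Emit:
shift_gripper(deltas={"rows":[[0.1,0,0,0,0,0],[0.2,0,0,0,0,0],[0.3,0,-0.1,0,0,0],[0.3,0,-0.4,0,0,0],[0,0,-0.7,0,0,0],[0,0,-0.7,0,0,0],[0,0,-0.6,0,0,0],[0,0,0,0,0,0],[0,0,0,0,0,0],[0,0,0,0,0,0]]})

```text
t: 23.6
tcp_pos: [0.5711, -0.0065, 0.2959]
orientation: [0.295, -0.035, 0.955, 0.011]
contact_force: [-0.3, 0.3, -0.4]
gripper_width: -0.0001
grip_force: 0.0
```

```bash
python3 - <<'E'
from h import *
from cell import ctrl
status()
s=ctrl.snapshot("scene");np.savez("pics/scene11.npz",**s)
g=[cv2.cvtColor(load(n)["image"],cv2.COLOR_RGB2GRAY) for n in("scene10","scene11")]
for (x,y,w,h) in[(340,208,18,18),(350,203,18,16),(360,187,30,40)]:
    T=g[0][y:y+h,x:x+w];a=g[1][y-20:y+h+40,x-30:x+w+40]
    r=cv2.matchTemplate(a,T,cv2.TM_CCOEFF_NORMED);_,v,_,p=cv2.minMaxLoc(r);print(v.__round__(2),p[0]-30,p[1]-20)
# lever ball: dark blob near stop
u=proj(s,tw((-58-93*np.sin(1.49),0,84+93*np.cos(1.49))));m=(g[1][185:225,260:300]<40).astype(np.uint8)
n,l,st,c=cv2.connectedComponentsWithStats(m);k=1+st[1:,4].argmax();print("ball expected",u.round(),"seen",c[k]+[260,185],st[k,4])
E
```

```text
t 23.6 tcp_t [-52.9  50.8 295.9] zaxis_t [ 0.564  0.    -0.826] yaxis_t [0. 1. 0.] j [-0.25 -0.08 -0.37  0.71  0.18 -0.27] F [-0.3  0.3 -0.4] w -0.0
1.0 0 0
1.0 0 0
0.99 0 0
ball expected [277. 206.] seen [278.01492537 205.88059701] 67
```

The lid held still at about 1.46 rad, the lever is at its stop, and the gripper is clear.

```bash
python3 -c "
from cell import ctrl
print(ctrl.job_done())"
```

```text
the job is handed in; nothing more can be done
None
```

The tester is open and the job is handed in: by camera estimate the lid stands at about 1.46 rad, the lever is down at its stop and the gripper is clear; I pushed the catch clear before the lid rose and then released it, but did not check its angle directly, and I saw no bystander move.

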